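# Rock the angle gauge on a frame moulding to its set angle and hold it

### The arm

A 6-joint arm with a two-finger parallel gripper is mounted at the origin on the work surface. World frame = base frame: x ahead of the robot, y to its left, z up, the work surface at z = 0. Lengths are in mm, angles in rad, forces in N, time in s.
With the tool pointing down it reaches from about 425 to 925 mm from the base axis. Payload 12.5 kg.
Tool frame: the origin (TCP) lies at the centre of the arm's flange, where the gripper is bolted on; the fingertips stand 173 mm ahead of it and the grasp point (between the pads) lies 155 mm ahead of it; z points along the fingers, x is the direction in which the jaws open and shut, and the axes are right-handed (so a half turn about z gives the same grasp; the last joint's range is limited). The gripper opens to 85 mm and grips with 20 to 120 N. Pads are 22 mm wide; open, the fingers measure 114 mm over their backs; the gripper's body (76 mm by 85 mm) begins 54 mm behind the grasp point. The pads swing forward as they close: fully open they stand 13 mm farther back than shut.
Start: joints at [-1.356, 0.491, 1.559, -0, 1.092, -0.106], TCP at [197.098, -593.108, 404.727] pointing down, gripper open.
Joint ranges: [-3.1, 3.1], [-0.84, 2.19], [0.05, 2.79], [-1.13, 4.28], [0.06, 2.93], [-2.69, 2.69]. Speed limits (rad/s): [2.22, 2.22, 2.79, 3.14, 3.14, 3.14].

### API

Orientations are given as a unit quaternion [w, x, y, z].
In Python, from workcell import move_to, move_l, movej, command_gripper, dwell, inverse_kinematics, observe, capture, get_calibration, Unreachable, close_job gives the robot as it stands. Calls block until the motion is done:
- move_to(position, orientation): joint-space move of the TCP to a pose.
- move_l(position, ori=None, speed=150, guard=None): straight line of the TCP; ori=None keeps the orientation; speed is the mean speed in mm/s. With guard (N) it stops when the force on the tool has changed by that much, and returns True; else False.
- movej(angles): joint-space move.
- command_gripper(opening): opening from 0.0 (shut) to 1.0 (fully open); the grip force is fixed at half the most; returns when the fingers have stopped.
- dwell(seconds).
- inverse_kinematics(position, orientation): joint angles nearest the present ones, or None.
- observe(): the state.
- capture(name): name is "scene" or "top" or "wrist"; returns (picture, depth): 420x560x3 uint8, blue, green, red; 420x560 float32, mm along the optical axis (not along the pixel's ray), 0 where there is no reading.
- get_calibration(name): a dict with "mtx" (3x3 intrinsics, pixels), "origin" and "attitude" of the camera in the world; the wrist camera has in their place "T_tool_cam" (4x4, takes a point from camera to tool coordinates, whose origin is the TCP and whose axes are the tool frame's). Camera axes: x right, y down, z forward; pixel columns grow to the right and rows downward; lengths in mm; the calibration is good to about 2 mm. A picture is of the moment at which its call begins: read the wrist's pose just before it. get_calibration takes no time and is no camera call.
A pose or a line that the arm cannot do raises Unreachable and nothing moves.
- close_job(): hands the job in, once; it reports no verdict.
The state is a dict: "clock": time; "qpos": joint angles; "qvel": joint speeds; "joint_efforts": joint torques, N m; "ee_pos": TCP position; "ee_rot": TCP orientation; "ft_force": force on the tool from outside, world axes, zero at the start; "wrist_torque": the same for the moment, N m; "gripper_width": opening from 0.0 (shut) to 1.0 (fully open).
Only numpy, scipy, OpenCV 4.12 (cv2) and the standard library are available. Lean on these libraries where they do the work, as an engineer would, in place of code of your own. Each camera call takes 0.05 s, during which the arm holds its last target.

### The job

Pick up the pendulum angle gauge by its head and stand it across the round crown of the frame-moulding offcut, about level, until it sits still; then rock it over on the crown, towards the side where its rider is set, until the swinging pointer settles in the rider's notch. Finish holding it like that, resting lightly on the crown, so that I can pencil the line along its base; do not shift the offcut or disturb the other things on the desk.

Things in the scene. Friction and masses are not known exactly. Their poses are not given: they have to be found in the camera images.
- gauge: Pendulum angle gauge of bare aluminium, upright on the desk at the start, 132 mm tall, 0.3 kg. Origin: centre of the flat underside of its base bar, 140 (y) x 30 (x) x 12 (z) mm; z up through the head, x across its thickness. Above the base a white dial plate 100 (y) x 3 (x) mm, to z = 86 mm, both faces alike, a tick every 5 degrees, between two slanted struts.
- gauge_head (a point): Where to pinch the gauge: the middle of its head, 110 mm above the base's underside. The head is a plain block 24 mm thick (gauge x, pinch across this from above), 30 mm wide (gauge y), from 84 to 132 mm above the underside. Grip it firmly: rocked under load it can turn a few hundredths of a radian in the fingers, so go by the pointer.
- pointer (a joint): The gauge's pointer: a dark needle with a brass bob on each dial face, swinging freely about a pivot in the head 96 mm above the base's underside, tip 72 mm below the pivot. It hangs plumb, so its value (rad) is the gauge's lean: 0 with the base level, positive with the gauge's +y end lowered (tip then towards +y). Swings at about 2.5 Hz, settles in 2 to 3 s.
- rider (a joint): The rider, a small dark steel fork 12 mm wide with a 6 mm notch, stiff on the dial's arc at the wanted angle; do not touch. Its value (rad), about the same pivot and sign as the pointer's, lies between 0.2 and 0.42, always on the gauge's +y side. The pointer stands mid-notch when both values are equal; 3 mm at the tip is 0.042 rad.
- pointer_tip (a point): the tip of the pointer, in the middle of the gauge's thickness
- rider_notch (a point): the middle of the rider's notch, 72 mm from the pivot
- moulding: Offcut of picture-frame moulding screwed on a pine joist offcut, loose on the desk, 1.1 kg. Origin: centre of its underside; x along it (180 mm long), z up. Joist 90 mm wide (y), 45 mm high; on it the moulding, 64 mm wide. Lower beside the crown lie a small bead (+y side, top at z = 72 mm) and a flat fillet (-y side, top at z = 70 mm).
- crown (a point): The middle of the top of the moulding's round crown, 90 mm above the desk. The crown is a half-round of radius 18 mm running along the moulding's x, its axis 72 mm above the desk. The gauge stands across it: gauge x along moulding x (either way round) within 15 degrees, at least 15 mm in from the moulding's ends.
- glue: white plastic glue bottle, 56 mm diameter, 150 mm tall, origin under its centre; a bystander, leave alone
- varnish: amber glass jar, 72 mm diameter, 85 mm tall; a bystander, leave alone
- square: try square lying flat, wooden stock 90 mm long, steel blade 150 mm; a bystander, leave alone
- stretcher: flat stretcher-bar offcut, 160 x 45 x 20 mm; a bystander, leave alone
- hammer: hammer lying on the desk; a bystander, leave alone
- pencil: pencil lying on the desk, 150 mm long; a bystander, leave alone
- brushes: terracotta pot of brushes, 72 mm diameter, 212 mm tall with the brushes; a bystander, leave alone

How it is judged:
By the outcome, as a careful person would: the job done as asked, in the order asked, and still so for the second after the job is handed in, while the arm keeps its last pose, push and grip.
It also fails if it takes over 64 s, if anything falls off the work surface, if the arm or the gripper's body presses on something with over 40 N, if the wrist force passes 120 N, or if a joint passes its speed limit or range.

## Working session

There is one attempt and no reset: what is moved stays moved. The work goes in short steps, each a Python script; the robot and the scene stay as the last script left them, time stands still between calls to the robot, and variables do not carry over. Pictures are saved under pics/ and viewed, and the job is handed in when it is done.

```bash
ls; mkdir -p pics; python3 - <<'E'
from workcell import *
import cv2,numpy as np
print(observe())
for n in("scene","top","wrist"):
    p,d=capture(n); cv2.imwrite(f"pics/a_{n}.png",p); np.save(f"pics/a_{n}.npy",d); print(n,get_calibration(n))
E
```

```text
pics
{'clock': 0.0, 'qpos': array([-1.35559974e+00,  4.91575899e-01,  1.55947472e+00,  3.06025071e-06,
        1.09167817e+00, -1.05615638e-01]), 'qvel': array([ 0.0001568 , -0.00191134, -0.0003805 ,  0.00043436,  0.0014804 ,
        0.00043867]), 'joint_efforts': array([-6.34119515e-04, -6.18456101e+01, -2.61586154e+01, -1.37464849e-04,
        4.12751062e-03,  1.74719281e-05]), 'ee_pos': array([ 197.09074615, -593.07306286,  404.10876806]), 'ee_rot': array([-3.80097329e-04,  8.10967225e-01, -5.85091306e-01, -4.22175699e-04]), 'ft_force': array([ 0.38073752, -0.64916268,  0.27529072]), 'wrist_torque': array([-0.01726845, -0.04672025,  0.01623109]), 'gripper_width': 1.0042063584946175}
scene {'mtx': array([[384.72105207,   0.        , 277.6111031 ],
       [  0.        , 384.72105207, 211.05678285],
       [  0.        ,   0.        ,   1.        ]]), 'origin': array([1225.54956333,  107.00628701, 1141.16681263]), 'attitude': array([-0.17640648,  0.62777311,  0.72980506, -0.20534422])}
top {'mtx': array([[395.58981698,   0.        , 277.12887817],
       [  0.        , 395.58981698, 206.09586724],
       [  0.        ,   0.        ,   1.        ]]), 'origin': array([ 462.62075999,  -14.02772048, 1106.91661336]), 'attitude': array([ 0.04942283, -0.69614236,  0.715075  , -0.04013658])}
wrist {'mtx': array([[349.27811418,   0.        , 282.48340125],
       [  0.        , 349.27811418, 212.53625429],
       [  0.        ,   0.        ,   1.        ]]), 'T_tool_cam': array([[ 9.99999174e-01, -7.28695705e-04,  1.05907572e-03,
        -1.03374416e+00],
       [ 3.44686187e-04,  9.45647753e-01,  3.25192570e-01,
        -8.24017185e+01],
       [-1.23847900e-03, -3.25191936e-01,  9.45647223e-01,
         3.26003984e+01],
       [ 0.00000000e+00,  0.00000000e+00,  0.00000000e+00,
         1.00000000e+00]])}
```

View pics/a_scene.png

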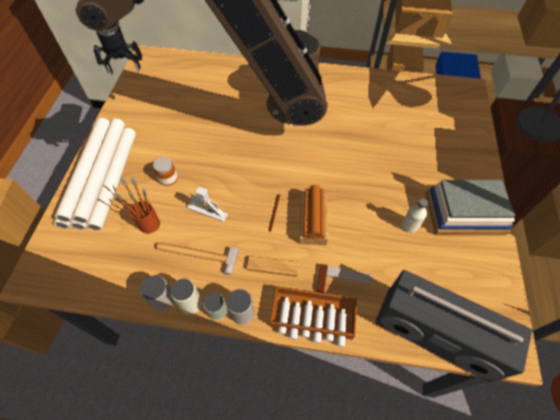

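View pics/a_top.png

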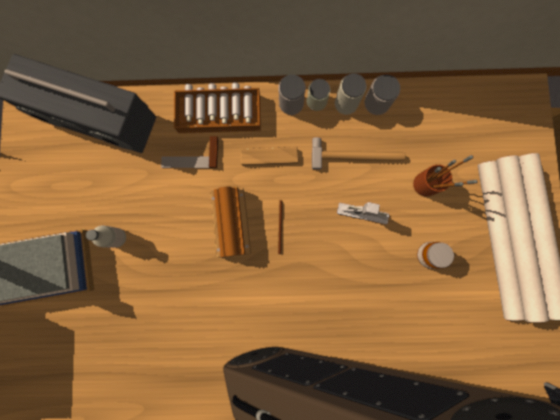

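View pics/a_wrist.png

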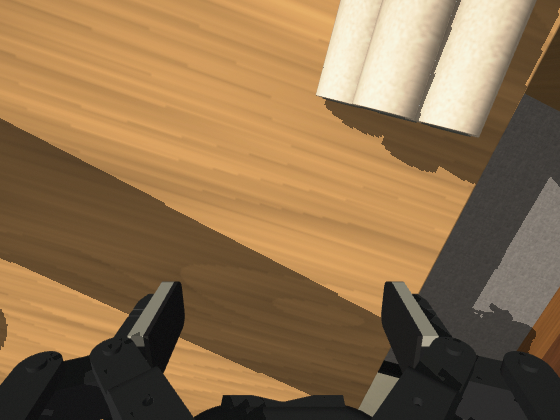

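The gauge shows in the top picture at about (364,213) and the moulding at (229,222). Next I measure both from depth.

```bash
cat > h.py <<'E'
from workcell import *
import cv2,numpy as np
from scipy.spatial.transform import Rotation as R
def q2R(q): return R.from_quat([q[1],q[2],q[3],q[0]])
def R2q(r):
    q=r.as_quat(); return np.array([q[3],q[0],q[1],q[2]])
def campose(n,st=None):
    c=get_calibration(n)
    if n!="wrist": return c["mtx"],q2R(c["attitude"]).as_matrix(),np.array(c["origin"])
    Rt=q2R(st["ee_rot"]).as_matrix();T=c["T_tool_cam"]
    return c["mtx"],Rt@T[:3,:3],Rt@T[:3,3]+st["ee_pos"]
def cloud(d,n,st=None):
    K,Rm,o=campose(n,st); v,u=np.mgrid[:d.shape[0],:d.shape[1]]
    P=np.stack([(u-K[0,2])/K[0,0]*d,(v-K[1,2])/K[1,1]*d,d],-1)
    return P@Rm.T+o
def proj(P,n,st=None):
    K,Rm,o=campose(n,st); c=(np.atleast_2d(P)-o)@Rm; u=c@K.T; return u[:,:2]/u[:,2:]
E
python3 - <<'E'
from h import *
d=np.load("pics/a_top.npy"); P=cloud(d,"top")
for nm,(u0,u1,v0,v1) in dict(gauge=(325,400,190,235),mould=(205,255,175,268)).items():
    Q=P[v0:v1,u0:u1].reshape(-1,3)
    print(nm,"table z",np.median(Q[:,2]))
    for lo,hi in ((5,20),(20,80),(35,55),(60,80),(80,140),(86,95),(115,140)):
        q=Q[(Q[:,2]>lo)&(Q[:,2]<hi)]
        if len(q)<5: continue
        (c,s,a)=cv2.minAreaRect(q[:,:2].astype(np.float32))
        print(lo,hi,len(q),"mean",q.mean(0).round(1),"rect",np.round(c,1),np.round(s,1),round(a,1), "zmax",q[:,2].max().round(1))
p=cv2.imread("pics/a_top.png")
a=cv2.resize(p[185:240,320:405],None,fx=8,fy=8,interpolation=cv2.INTER_CUBIC); cv2.imwrite("pics/b_g.png",a)
p=cv2.imread("pics/a_scene.png")
a=cv2.resize(p[180:225,180:235],None,fx=12,fy=12,interpolation=cv2.INTER_CUBIC); cv2.imwrite("pics/b_gs.png",a)
E
```

```text
gauge table z 0.5757520305780872
5 20 304 mean [ 571.8 -233.3   11.4] rect [ 580.3 -238.1] [185.1 123.9] 88.1 zmax 19.8
20 80 144 mean [ 576.  -228.6   46.9] rect [ 575.7 -237.8] [130.6  13.8] 75.7 zmax 78.1
35 55 39 mean [ 574.  -231.7   44.7] rect [ 572.1 -239.4] [105.3   9.8] 72.9 zmax 54.6
60 80 43 mean [ 574.7 -234.7   69.4] rect [ 576.2 -238.6] [98.7 12.3] 75.7 zmax 78.1
80 140 226 mean [ 574.7 -235.9  115.4] rect [ 574.7 -239.3] [99.1 25.6] 71.5 zmax 135.3
86 95 31 mean [ 573.6 -236.1   88.7] rect [ 569.6 -241.9] [91.4 17.4] 72.6 zmax 94.9
115 140 137 mean [ 575.  -238.4  130.4] rect [ 575.8 -239.5] [30.  24.3] 76.6 zmax 135.3
mould table z 20.68874360467896
5 20 50 mean [547.7 112.7  10.2] rect [566.7 136.9] [128.3 256.4] 89.5 zmax 19.8
20 80 1469 mean [556.8 120.6  59.2] rect [558.1 126.5] [180.1  90.3] 5.4 zmax 80.0
35 55 600 mean [556.5 118.8  45.1] rect [557.5 126.5] [178.9  90.3] 5.4 zmax 54.8
60 80 827 mean [557.  123.5  70.7] rect [558.1 126.7] [180.   64.6] 5.4 zmax 80.0
80 140 839 mean [557.4 125.7  87.4] rect [558.  125.9] [179.6  34.7] 5.4 zmax 95.1
86 95 562 mean [557.2 126.6  89.1] rect [558.  126.1] [179.7  28.4] 5.7 zmax 95.0
```

View pics/b_g.png

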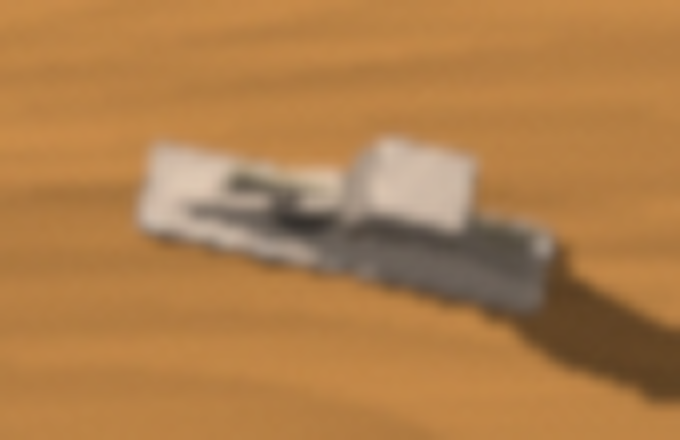

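View pics/b_gs.png

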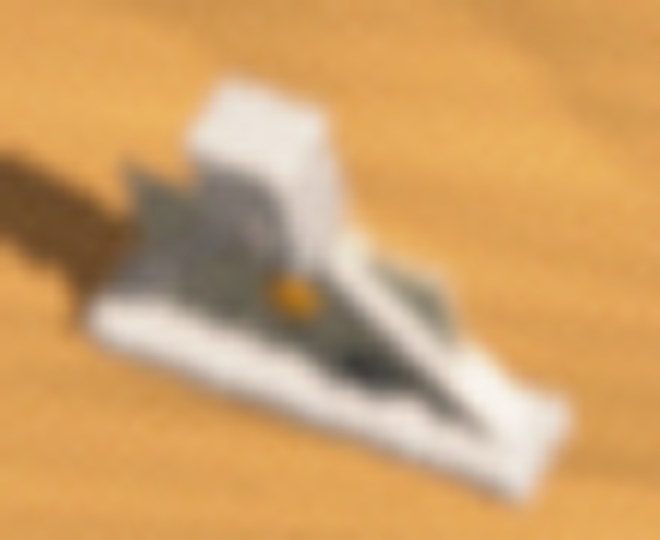

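```bash
cat >> h.py <<'E'
def Rt_from(ty,tz):
    tz=tz/np.linalg.norm(tz); tx=np.cross(ty,tz); tx/=np.linalg.norm(tx); ty=np.cross(tz,tx)
    return R.from_matrix(np.stack([tx,ty,tz],1))
E
python3 - <<'E'
from h import *
tgt=np.array([575,-239,62.]); a=np.deg2rad(-15); dirh=np.array([np.cos(a),np.sin(a),0]); z=np.array([0,0,1.])
T=get_calibration("wrist")["T_tool_cam"]
for el,dist in((35,270),(42,270),(48,290)):
    t=np.deg2rad(el+19); tz=dirh*np.cos(t)-z*np.sin(t); ty=dirh*np.sin(t)+z*np.cos(t)
    r=Rt_from(ty,tz); e=np.deg2rad(el)
    cam=tgt-dist*(dirh*np.cos(e)-z*np.sin(e)); tcp=cam-r.apply(T[:3,3]); q=R2q(r)
    j=inverse_kinematics(tcp,q); print(el,tcp.round(),None if j is None else np.round(j,2))
    if j is not None:
        try: move_to(tcp,q)
        except Unreachable as x: print(x); continue
        dwell(0.3); st=observe(); p,d=capture("wrist"); cv2.imwrite("pics/c_w.png",p); np.save("pics/c_w.npy",d)
        np.savez("pics/c_st.npz",**{k:st[k] for k in("ee_pos","ee_rot")}); print(st["clock"],st["ee_pos"]); break
E
```

```text
35 [ 408. -193.  292.] [-0.63  0.41  2.22  1.91  0.22  2.49]
2.6667 [ 407.49895718 -193.21675974  291.67549948]
```

View pics/c_w.png

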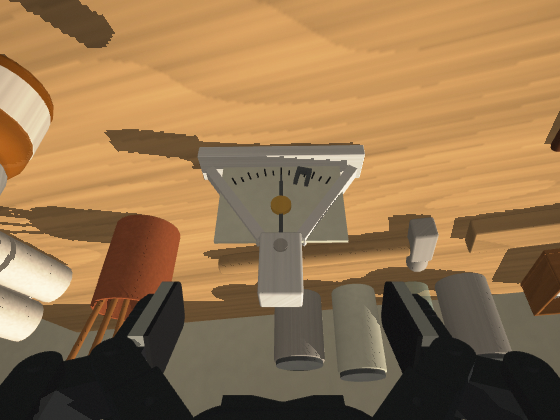

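The picture is upside-down. The gauge is upright at about (281,200), with its pointer at zero (tip near (281,178)). The rider fork is at (303,175), on the world +y side. I zoom in and measure it.

```bash
python3 - <<'E'
from h import *
p=cv2.imread("pics/c_w.png"); a=cv2.resize(p[140:260,210:350],None,fx=5.6,fy=5,interpolation=cv2.INTER_CUBIC)
a=cv2.resize(p[140:260,210:350],None,fx=5,fy=5,interpolation=cv2.INTER_CUBIC);cv2.imwrite("pics/d.png",a)
st=dict(np.load("pics/c_st.npz")); d=np.load("pics/c_w.npy"); P=cloud(d,"wrist",st)
Q=P[140:310,190:380].reshape(-1,3)
for lo,hi in((2,11.5),(12,60),(95,125),(128,140)):
    q=Q[(Q[:,2]>lo)&(Q[:,2]<hi)&(abs(Q[:,0]-575)<45)&(abs(Q[:,1]+239)<90)]
    if len(q)>5: c,s,an=cv2.minAreaRect(q[:,:2].astype(np.float32)); print(lo,hi,len(q),np.round(c,1),np.round(s,1),round(an,1))
for u,v in((281,205),(281,180),(303,177),(281,285),(281,150),(281,160),(281,300)): print(u,v,P[v,u].round(1))
E
```

```text
2 11.5 3279 [ 573.6 -239.7] [139.8  31.1] 76.4
12 60 5967 [ 573.8 -239.6] [127.8  15.5] 75.9
95 125 1789 [ 563.2 -236.7] [30.   5.8] 75.6
128 140 676 [ 573.2 -239.3] [29.9 25.1] 75.7
281 205 [ 568.2 -237.7   55.7]
281 180 [ 570.4 -238.4   28.4]
303 177 [ 577.3 -221.2   23.2]
281 285 [ 562.7 -235.9  124.3]
281 150 [ 560.8 -235.9    3.9]
281 160 [ 565.8 -237.2   10.5]
281 300 [ 573.6 -238.8  130. ]
```

View pics/d.png

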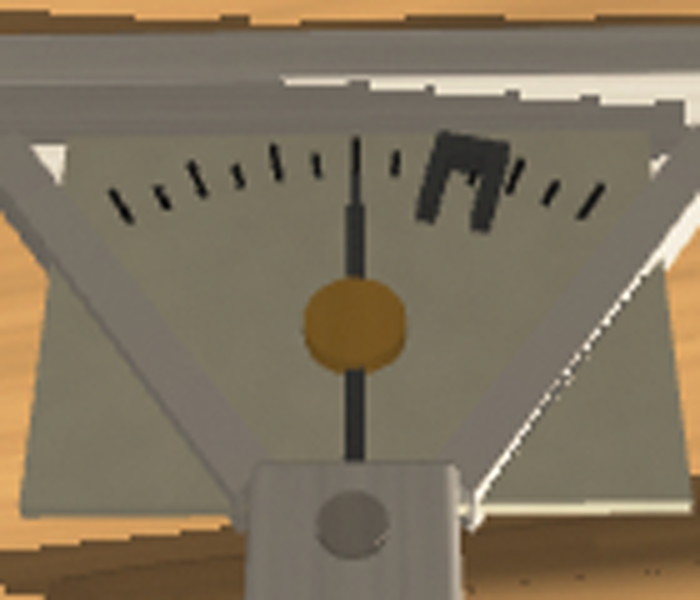

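```bash
python3 - <<'E'
from h import *
st=dict(np.load("pics/c_st.npz")); K,Rm,o=campose("wrist",st)
a=np.deg2rad(75.9); gy=np.array([np.cos(a),np.sin(a),0]); gx=np.array([np.sin(a),-np.cos(a),0]); g0=np.array([573.6,-239.7,0.])
def hit(x,y,off):
    u=210+(x+.5)/5-.5; v=140+(y+.5)/5-.5
    r=Rm@np.array([(u-K[0,2])/K[0,0],(v-K[1,2])/K[1,1],1]); t=((g0-gx*off-o)@gx)/(r@gx); X=o+t*r-g0; return X@gy,X[2]
for nm,x,y,offs in (("tick0",356,155,(1.5,)),("t5",397,163,(1.5,)),("t30",592,200,(1.5,)),("t20",515,176,(1.5,)),("t-30",120,205,(1.5,)),("t-20",195,180,(1.5,)),("bob",356,325,(4,8)),("forkmid",456,226,(3,5,7)),("forkbase",476,138,(3,5,7)),("notch",463,190,(3,5,7)),("tip",356,145,(3,5))):
    for f in offs:
        y_,z_=hit(x,y,f); print(nm,f,round(y_,1),round(z_,1),"ang",round(np.arctan2(y_,96-z_),3),"r",round(np.hypot(y_,96-z_),1))
E
```

```text
tick0 1.5 0.2 16.4 ang 0.003 r 79.6
t5 1.5 7.2 18.3 ang 0.092 r 78.0
t30 1.5 39.5 26.9 ang 0.519 r 79.6
t20 1.5 27.0 21.5 ang 0.347 r 79.3
t-30 1.5 -39.0 27.0 ang -0.515 r 79.3
t-20 1.5 -26.8 21.7 ang -0.346 r 79.0
bob 4 0.5 54.1 ang 0.011 r 41.9
bob 8 0.5 57.0 ang 0.014 r 39.0
forkmid 3 16.7 33.4 ang 0.26 r 64.8
forkmid 5 16.6 35.1 ang 0.266 r 63.1
forkmid 7 16.5 36.7 ang 0.271 r 61.5
forkbase 3 20.6 14.2 ang 0.247 r 84.4
forkbase 5 20.5 16.0 ang 0.251 r 82.6
forkbase 7 20.3 17.8 ang 0.255 r 80.8
notch 3 18.1 25.7 ang 0.251 r 72.6
notch 5 17.9 27.4 ang 0.256 r 70.9
notch 7 17.8 29.2 ang 0.261 r 69.2
tip 3 0.3 15.5 ang 0.003 r 80.5
tip 5 0.3 17.3 ang 0.004 r 78.7
```

```bash
python3 - <<'E'
from h import *
d=np.load("pics/a_scene.npy"); P=cloud(d,"scene"); Q=P[170:255,285:345].reshape(-1,3)
for lo,hi in((35,80),(84,96)):
    q=Q[(Q[:,2]>lo)&(Q[:,2]<hi)]; c,s,an=cv2.minAreaRect(q[:,:2].astype(np.float32)); print(len(q),np.round(c,1),np.round(s,1),round(an,1),q[:,2].max().round(1))
Q=cloud(np.load("pics/a_top.npy"),"top")[60:300,60:480]; 
G=cloud(np.load("pics/a_top.npy"),"top")
for nm,(u,v) in dict(glue=(97,236),varn=(437,250),brush=(432,180)).items(): print(nm,G[v,u].round())
a=np.deg2rad(75.9); gy=np.array([np.cos(a),np.sin(a),0]); 
m=np.deg2rad(95.4); my=np.array([np.cos(m),np.sin(m),0]); z=np.array([0,0,1.])
for s in(-1,1):
    q=R2q(Rt_from(s*gy,-z)); print(s,np.round(inverse_kinematics([574.2,-239.5,340],q),2),np.round(inverse_kinematics([574.2,-239.5,266],q),2))
    for L in(0,.26):
        tz=-z*np.cos(L)-my*np.sin(L); ty=s*(my*np.cos(L)-z*np.sin(L))
        g=np.array([558,126,90])-tz*265
        j=inverse_kinematics(g,R2q(Rt_from(ty,tz))); print(L,g.round(),None if j is None else np.round(j,2))
E
```

```text
940 [561.5 126.9] [184.4  89.8] 4.8 80.0
356 [560.5 126.4] [182.4  29.4] 5.4 94.5
glue [524. 437. 150.]
varn [ 469. -408.   83.]
brush [ 661. -430.   28.]
-1 [-0.5   0.55  1.64 -0.    0.95 -0.26] [-0.5   0.65  1.69 -0.    0.8  -0.26]
0 [558. 126. 355.] [ 0.11  0.47  1.75 -0.    0.92  0.01]
0.26 [552. 194. 346.] [ 0.26  0.51  1.71 -0.31  0.98  0.35]Traceback (most recent call last):
  File "<stdin>", line 11, in <module>
    return _wrapfunc(a, 'round', decimals=decimals, out=out)
    return _wrapit(obj, method, *args, **kwds)
    result = getattr(arr, method)(*args, **kwds)
TypeError: unsupported operand type(s) for *: 'NoneType' and 'float'
```

```bash
python3 - <<'E'
from h import *
a=np.deg2rad(75.9); gy=np.array([np.cos(a),np.sin(a),0]); z=np.array([0,0,1.])
q=R2q(Rt_from(-gy,-z)); c=np.array([574.0,-239.6,0])
move_to(c+z*400,q); 
st=observe(); p,d=capture("wrist"); cv2.imwrite("pics/e_w.png",p)
P=cloud(d,"wrist",st); Q=P.reshape(-1,3)
for lo,hi in((126,140),(5,11.5)):
    k=Q[(Q[:,2]>lo)&(Q[:,2]<hi)&(np.linalg.norm(Q[:,:2]-c[:2],axis=1)<80)]
    if len(k)>5: r=cv2.minAreaRect(k[:,:2].astype(np.float32)); print(len(k),np.round(r[0],1),np.round(r[1],1),round(r[2],1))
print(st["clock"],st["ee_pos"])
hit=move_l(c+z*266,q,speed=120,guard=15); st=observe(); print(hit,st["ee_pos"],st["ft_force"],st["clock"])
p,d=capture("wrist"); cv2.imwrite("pics/e_w2.png",p)
E
```

```text
1305 [ 575.2 -239.3] [29.5 24. ] 76.2
1286 [ 575.  -239.8] [138.8  29.7] 75.4
5.0583 [ 573.91807731 -239.54970638  399.81887608]
False [ 574.13875576 -239.64414212  266.69616969] [-0.28323566  0.19619939  1.10961977] 6.375
```

View pics/e_w2.png

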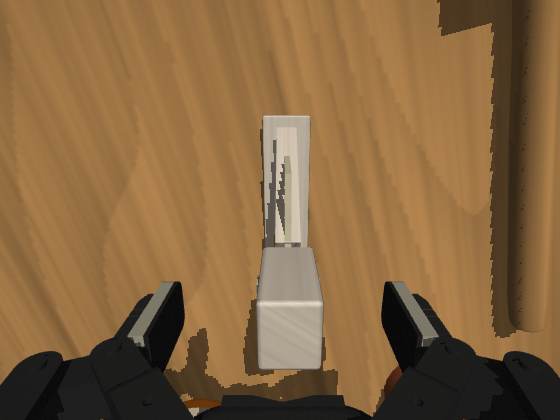

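```bash
python3 - <<'E'
from h import *
a=np.deg2rad(75.8); gy=np.array([np.cos(a),np.sin(a),0]); z=np.array([0,0,1.])
q=R2q(Rt_from(-gy,-z)); c=np.array([574.9,-239.6,0])
move_l(c+z*265,q,speed=30)
command_gripper(0.0); st=observe(); print(st["gripper_width"],st["ft_force"],st["ee_pos"],st["clock"])
p0=st["ee_pos"]; move_l(c+z*285,q,speed=40); st=observe(); print(st["gripper_width"],st["ft_force"],st["wrist_torque"])
move_l(c+z*420,q,speed=150)
m=np.deg2rad(95.4); my=np.array([np.cos(m),np.sin(m),0])
q2=R2q(Rt_from(-my,-z)); move_to(np.array([558.7,126.3,395]),q2)
dwell(0.5); st=observe(); print(st["ft_force"],st["wrist_torque"],st["ee_pos"],st["clock"])
for n in("scene","wrist","top"):
    p,d=capture(n); cv2.imwrite(f"pics/f_{n}.png",p); np.save(f"pics/f_{n}.npy",d)
p=cv2.imread("pics/f_scene.png"); cv2.imwrite("pics/f_s.png",cv2.resize(p[130:250,260:380],None,fx=5,fy=5,interpolation=cv2.INTER_CUBIC))
E
```

```text
0.27529976511995263 [ 1.55502907 -0.21394613  0.21710709] [ 575.00759157 -239.6395089   265.12636787] 7.2667
0.27284375572478275 [ 1.01048634 -0.50640616 -4.07706301] [-0.01018796  0.004273    0.00608308]
[ 0.63064063 -0.00446605 -3.53933306] [0.10048493 0.03895164 0.06038878] [558.73441369 126.14317222 395.03175582] 10.8417
```

View pics/f_s.png

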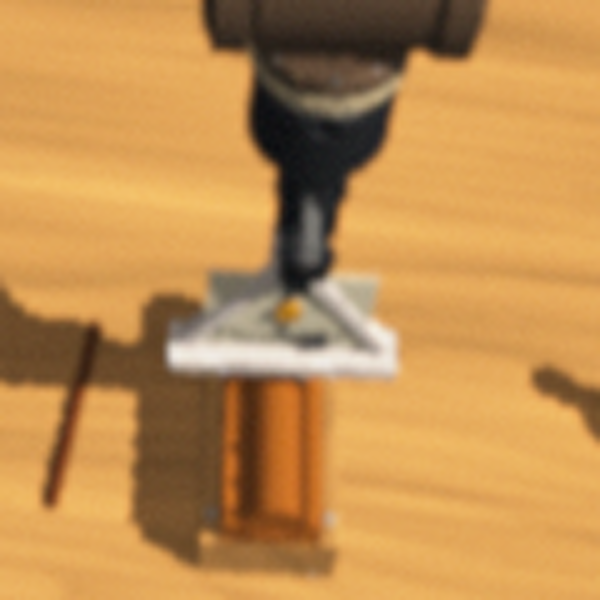

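View pics/f_wrist.png

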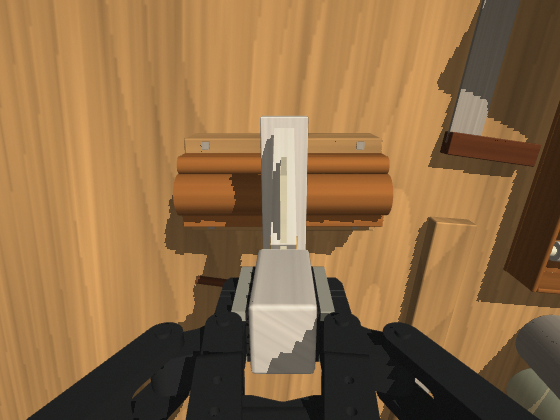

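```bash
python3 - <<'E'
from h import *
z=np.array([0,0,1.]);m=np.deg2rad(95.4); my=np.array([np.cos(m),np.sin(m),0])
q2=R2q(Rt_from(-my,-z)); c=np.array([558.7,126.3,0])
move_l(c+z*362,q2,speed=60); dwell(0.3); st=observe(); f0=st["ft_force"]; t0=st["wrist_torque"]; print(f0,t0,st["ee_pos"])
h=move_l(c+z*347,q2,speed=12,guard=5); st=observe(); print(h,st["ft_force"]-f0,st["wrist_torque"]-t0,st["ee_pos"],st["clock"])
dwell(3); st=observe(); print(st["ft_force"]-f0,st["wrist_torque"]-t0,st["ee_pos"],st["clock"])
np.savez("pics/f0.npz",f0=f0,t0=t0)
for n in("scene","wrist"):
    p,d=capture(n); cv2.imwrite(f"pics/g_{n}.png",p); np.save(f"pics/g_{n}.npy",d)
p=cv2.imread("pics/g_scene.png"); cv2.imwrite("pics/g_s.png",cv2.resize(p[175:225,285:345],None,fx=12,fy=12,interpolation=cv2.INTER_CUBIC))
E
```

```text
[-0.422193    0.16537425 -3.14915056] [-0.02898298 -0.01208836 -0.02555439] [558.69059285 126.29873201 362.26798696]
True [0.58003177 0.08925133 7.75662033] [ 0.04771556  0.11710013 -0.05343452] [558.74066449 126.31907802 354.86508763] 12.7
[1.19261637 0.25537345 8.28262284] [0.00856879 0.22486801 0.02557551] [558.7441279  126.32063979 354.87585992] 15.7
```

View pics/g_s.png

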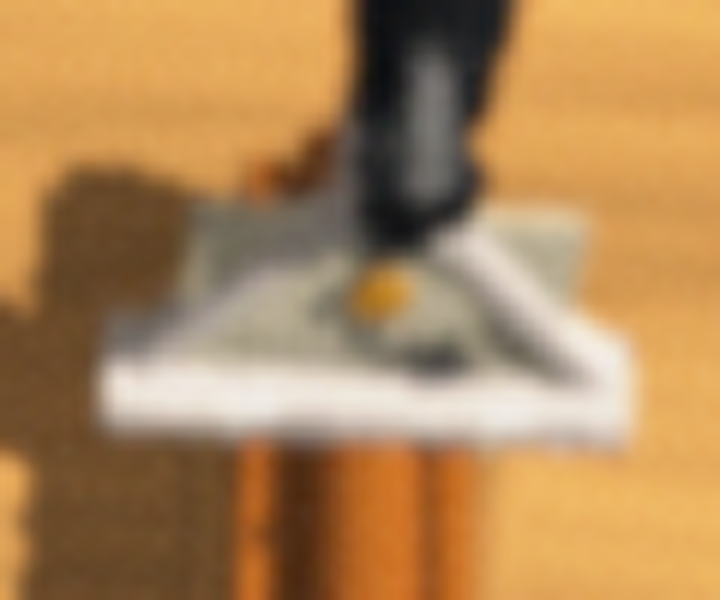

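View pics/g_wrist.png

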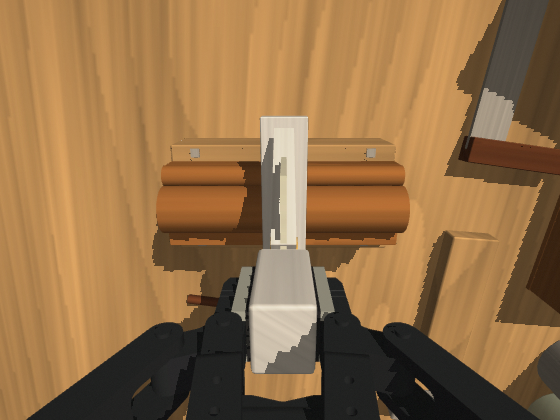

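```bash
cat >> h.py <<'E'
Z=np.array([0,0,1.]);_m=np.deg2rad(95.4); MY=np.array([np.cos(_m),np.sin(_m),0])
def rockpose(th,d,C=(558.7,126.3),thc=None):
    # thc: gauge's true lean used for geometry (defaults to th)
    n=Z*np.cos(th)+MY*np.sin(th); t=MY*np.cos(th)-Z*np.sin(th)
    A=np.array([C[0],C[1],72.])
    return A+(18+d)*n-t*18*th+265*n, R2q(Rt_from(-t,-n)), n, t
E
python3 - <<'E'
from h import *
f0=np.load("pics/f0.npz")["f0"]; F=lambda st:st["ft_force"]-f0
d=-0.1; 
for th in(0,.06,.12,.18,.22):
    p,q,n,t=rockpose(th,d); move_l(p,q,speed=25); dwell(.15); st=observe(); f=F(st)
    print(th,"d",round(d,2),"Fn",(f@n).round(1),"Ft",(f@t).round(1),"Fx",f[0].round(1),"tq",st["wrist_torque"].round(2),"err",(st["ee_pos"]-p).round(2),round(st["clock"],1))
    if abs(f@n)>20: break
    d+=np.clip((f@n-6)/25,-.3,.3)
dwell(2.5); st=observe(); f=F(st); print((f@n).round(1),(f@t).round(1),st["clock"])
for nme in("scene","wrist"):
    p,dd=capture(nme); cv2.imwrite(f"pics/h_{nme}.png",p); np.save(f"pics/h_{nme}.npy",dd)
p=cv2.imread("pics/h_scene.png"); cv2.imwrite("pics/h_s.png",cv2.resize(p[175:225,285:345],None,fx=12,fy=12,interpolation=cv2.INTER_CUBIC))
print("d",d)
E
```

```text
0 d -0.1 Fn 4.2 Ft 0.1 Fx 1.2 tq [ 0.03 -0.02  0.01] err [ 0.08 -0.    0.05] 16.2
0.06 d -0.17 Fn 6.5 Ft -1.2 Fx 0.9 tq [ 0.08 -0.2   0.04] err [ 0.06 -0.07  0.07] 17.1
0.12 d -0.15 Fn 8.0 Ft -0.8 Fx 2.1 tq [ 0.15 -0.37  0.04] err [ 0.06 -0.07  0.07] 18.1
0.18 d -0.07 Fn 7.5 Ft -1.1 Fx 2.6 tq [ 0.21 -0.5   0.11] err [ 0.03 -0.13  0.03] 19.0
0.22 d -0.01 Fn 6.3 Ft -0.3 Fx 3.1 tq [ 0.18 -0.61  0.13] err [ 0.02 -0.05 -0.02] 19.7
4.4 -0.4 22.225
d -0.0016366606286168772
```

View pics/h_s.png

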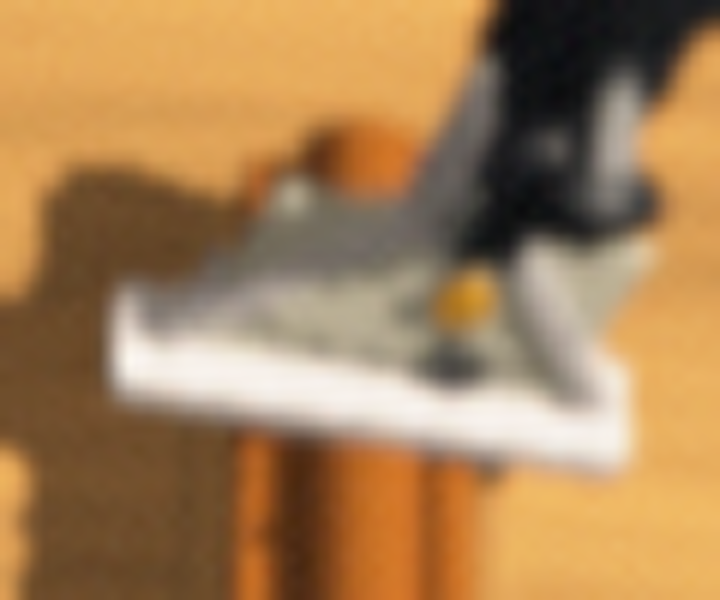

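View pics/h_wrist.png

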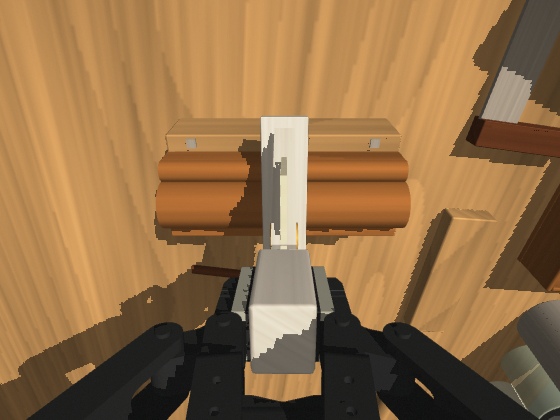

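```bash
python3 - <<'E'
from h import *
f0=np.load("pics/f0.npz")["f0"]; F=lambda st:st["ft_force"]-f0
d=-0.0
for th in(.24,.257):
    p,q,n,t=rockpose(th,d); move_l(p,q,speed=20); dwell(.2); st=observe(); f=F(st)
    print(th,"d",round(d,2),"Fn",(f@n).round(1),"Ft",(f@t).round(1),"Fx",f[0].round(1),"tq",st["wrist_torque"].round(2),"err",(st["ee_pos"]-p).round(2),round(st["clock"],1))
    d+=np.clip((f@n-5)/25,-.3,.3)
dwell(2.7); st=observe(); f=F(st); print((f@n).round(1),(f@t).round(1),f,st["clock"],"d",d)
r=q2R(st["ee_rot"]).as_matrix(); print("tool lean",np.arctan2(-r[:,2]@MY,-r[2,2]))
for nme in("scene","wrist","top"):
    p,dd=capture(nme); cv2.imwrite(f"pics/i_{nme}.png",p); np.save(f"pics/i_{nme}.npy",dd)
np.savez("pics/i_st.npz",ee_pos=st["ee_pos"],ee_rot=st["ee_rot"])
img=cv2.imread("pics/i_scene.png"); S=12; big=cv2.resize(img[175:225,285:345],None,fx=S,fy=S,interpolation=cv2.INTER_CUBIC)
cv2.imwrite("pics/i_s0.png",big)
# overlay: gauge pose from tool pose
n=-r[:,2]; t=-r[:,1]; gx=r[:,0]; g0=st["ee_pos"]-265*n
xo=5*np.sign(gx[0])
def W(y,z_,x=0): return g0+gx*x+t*y+n*z_
piv=W(0,96,xo)
pts={"pivot":piv}
def P2(X): u=proj(X,"scene")[0]; return ((u-[285,175]+.5)*S-.5)
th=np.arctan2(n@MY,n[2])
down=lambda a,rr: W(rr*np.sin(a),96-rr*np.cos(a),xo)
L=lambda A,B,c:cv2.line(big,tuple(int(v) for v in P2(A)),tuple(int(v) for v in P2(B)),c,1)
L(piv,down(th,72),(0,0,255)); L(down(.257,60),down(.257,84),(0,255,0))
X=15*np.sign(gx[0])
for z_ in(0,12): L(W(-70,z_,X),W(70,z_,X),(255,0,0))
cv2.imwrite("pics/i_s.png",big); print("lean",th,gx)
E
```

```text
0.24 d -0.0 Fn 3.8 Ft -0.6 Fx 2.8 tq [ 0.25 -0.56  0.15] err [-0.02 -0.03  0.01] 22.9
0.257 d -0.05 Fn 5.4 Ft -0.9 Fx 1.6 tq [ 0.18 -0.42  0.04] err [ 0.   -0.04  0.03] 23.5
5.9 -1.3 [2.14411382 0.4729133  6.01224409] 26.2167 d -0.029308954432961568
tool lean 0.25702688759534065
lean 0.25702688759534065 [ 9.95557909e-01  9.41512058e-02 -2.74094609e-07]
```

View pics/i_s.png

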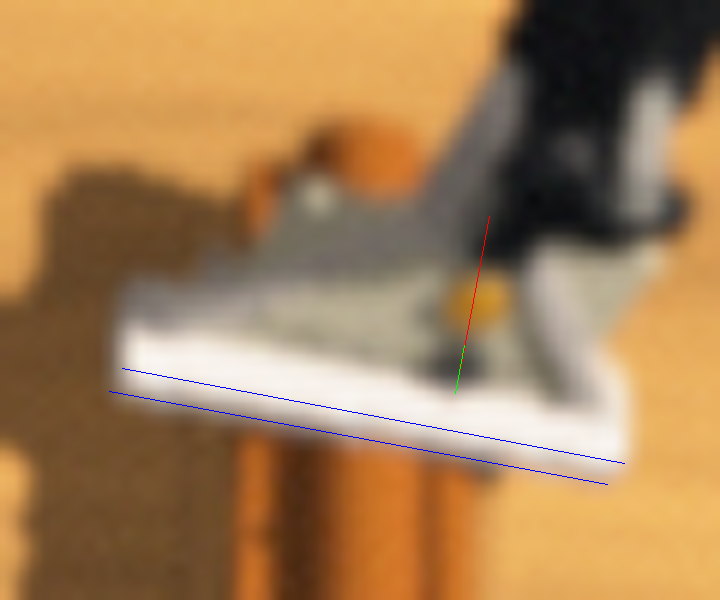

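View pics/i_s0.png

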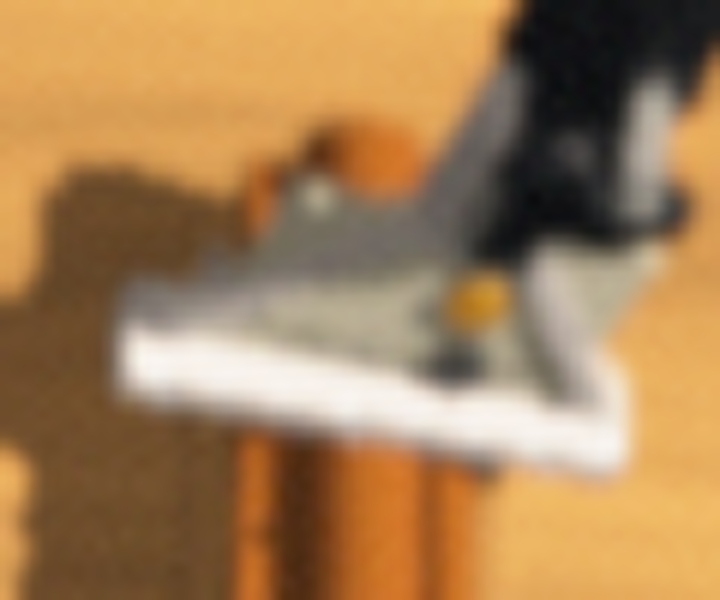

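View pics/i_wrist.png

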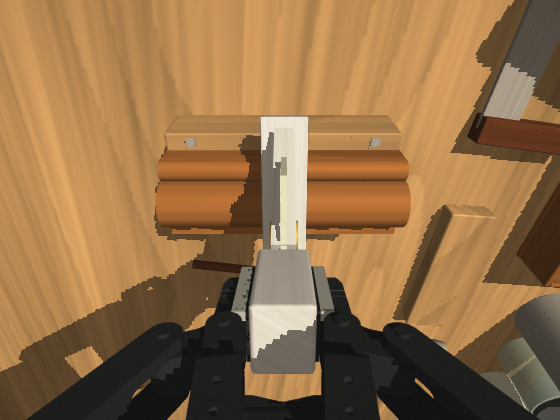

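```bash
python3 - <<'E'
from h import *
from scipy.optimize import least_squares
def edges(f):
    im=cv2.imread(f).astype(float); b=im[:,:,0] # blue: white base high, wood low
    out=[]
    for u in range(299,334):
        col=b[180:230,u]; v=np.arange(180,230)
        pk=np.argmax(col[15:40])+15; lvl=(col[pk]+np.median(col[45:]))/2
        k=pk
        while k<48 and col[k]>120: k+=1
        out.append((u,v[k-1]+(col[k-1]-120)/(col[k-1]-col[k])))
    return np.array(out)
K,Rm,o=campose("scene")
for f,c in(("g",0),("h",.22),("i",.257)):
    E=edges(f"pics/{f}_scene.png"); 
    # intersect with gauge front face plane
    gx=np.array([np.cos(np.deg2rad(5.4)),np.sin(np.deg2rad(5.4)),0]); p0=np.array([558.7,126.3,0])+15*gx
    r=np.c_[(E[:,0]-K[0,2])/K[0,0],(E[:,1]-K[1,2])/K[1,1],np.ones(len(E))]@Rm.T
    X=o+r*(((p0-o)@gx)/(r@gx))[:,None]
    y=(X-p0)@MY; zz=X[:,2]; 
    pf=np.polyfit(y,zz,1)
    for _ in range(3):
        res=zz-np.polyval(pf,y); k=abs(res)<2; pf=np.polyfit(y[k],zz[k],1)
    print(f,c,"lean",-np.arctan(pf[0]).round(3),"z at0",pf[1].round(1),k.sum(),np.std(res[k]).round(2))
E
```

```text
g 0 lean 0.035 z at0 90.1 33 1.33
h 0.22 lean 0.22 z at0 91.0 29 0.61
i 0.257 lean 0.263 z at0 90.9 30 0.87
```

```bash
python3 - <<'E'
from h import *
c=get_calibration("wrist"); K=c["mtx"];T=c["T_tool_cam"]
for f in "fghi":
    d=np.load(f"pics/{f}_wrist.npy"); v,u=np.mgrid[:420,:560]
    P=np.stack([(u-K[0,2])/K[0,0]*d,(v-K[1,2])/K[1,1]*d,d],-1)@T[:3,:3].T+T[:3,3]
    gy=-P[...,1]; zz=265-P[...,2]
    k=(abs(P[...,0])>8.5)&(abs(P[...,0])<13.5)&(zz>4)&(zz<22)&(gy>25)&(gy<68)
    A=np.polyfit(gy[k],zz[k],1); 
    # head top
    h=(abs(P[...,0])<10)&(abs(gy)<13)&(zz>125)&(zz<140); B=np.polyfit(gy[h],zz[h],1)
    print(f,k.sum(),"base slope",A[0].round(4),"z@45",np.polyval(A,45).round(2),"| head slope",B[0].round(4),"z",np.polyval(B,0).round(2), "base far end",np.percentile(gy[(zz<14)&(zz>0)&(abs(P[...,0])<13)&(gy<75)],99.5).round(1))
E
```

```text
f 1041 base slope -0.0012 z@45 10.51 | head slope 0.0012 z 130.57 base far end 70.9
g 1036 base slope 0.0006 z@45 10.52 | head slope 0.0013 z 130.57 base far end 70.8
h 1037 base slope -0.0046 z@45 10.55 | head slope -0.0012 z 130.56 base far end 70.9
i 1027 base slope -0.0017 z@45 10.57 | head slope 0.001 z 130.58 base far end 70.9
```

```bash
python3 - <<'E'
from h import *
K,Rm,o=campose("wrist",dict(np.load("pics/c_st.npz")))
for a,b in(("a","f"),("a","i"),("f","i")):
    res=[]
    for s in "ab":
        f=a if s=="a" else b
        P=cloud(np.load(f"pics/{f}_scene.npy"),"scene").reshape(-1,3)
        # front (far +x) end of the offcut, unobscured by gauge
        k=P[(P[:,2]>35)&(P[:,2]<96)&(P[:,0]>600)&(P[:,0]<665)&(abs(P[:,1]-126)<60)]; r=cv2.minAreaRect(k[:,:2].astype(np.float32))
        res.append((k.mean(0).round(2),np.round(r[0],1),round(r[2],1),len(k)))
    print(a,b,res)
A=cv2.imread("pics/a_scene.png").astype(int);B=cv2.imread("pics/i_scene.png").astype(int)
D=(abs(A-B).max(2)>40).astype(np.uint8)*255; cv2.imwrite("pics/j_diff.png",np.hstack([B.astype(np.uint8)[:, :560]])); cv2.imwrite("pics/j_d.png",D)
E
```

```text
a f [(array([631.42, 131.37,  66.06]), array([624.5, 133.2]), 6.2, 518), (array([631.56, 131.34,  66.17]), array([625.4, 132.8]), 3.5, 520)]
a i [(array([631.42, 131.37,  66.06]), array([624.5, 133.2]), 6.2, 518), (array([631.61, 131.3 ,  65.8 ]), array([624.4, 132.9]), 4.3, 522)]
f i [(array([631.56, 131.34,  66.17]), array([625.4, 132.8]), 3.5, 520), (array([631.61, 131.3 ,  65.8 ]), array([624.4, 132.9]), 4.3, 522)]
```

View pics/j_d.png

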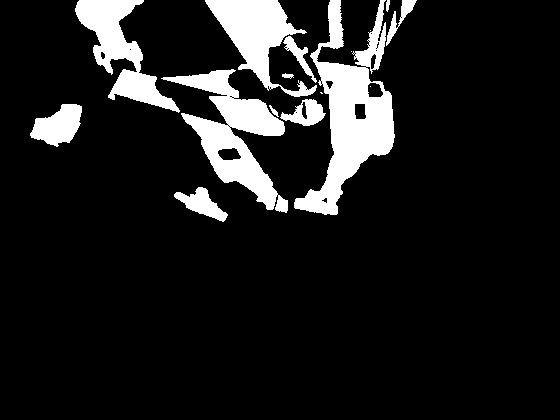

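View pics/i_scene.png

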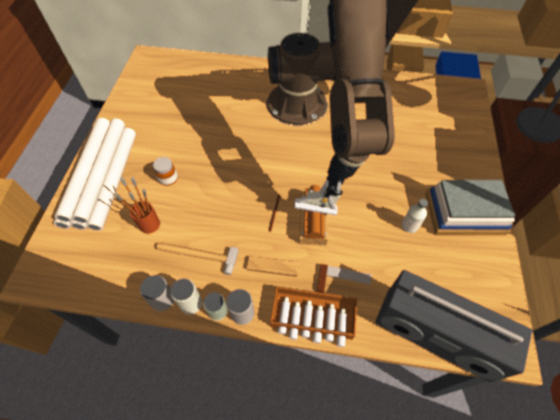

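The offcut and the bystanders haven't moved. One last check on the rider angle, from the fork's own pixels.

```bash
python3 - <<'E'
from h import *
st=dict(np.load("pics/c_st.npz")); K,Rm,o=campose("wrist",st)
im=cv2.cvtColor(cv2.imread("pics/c_w.png"),cv2.COLOR_BGR2GRAY).astype(float)
print(im[166:188,290:316].astype(int))
a=np.deg2rad(75.9); gy=np.array([np.cos(a),np.sin(a),0]); gx=np.array([np.sin(a),-np.cos(a),0]); g0=np.array([573.6,-239.7,0.])
d=np.load("pics/c_w.npy"); P=cloud(d,"wrist",st)
sel=[(v,u) for v in range(166,188) for u in range(290,312) if im[v,u]<60]
X=np.array([P[v,u]-g0 for v,u in sel]); print("fork offset from plate centre",np.percentile(-X@gx,[10,50,90]).round(1))
for off in(3,4,5,6):
    pts=[]
    for v,u in sel:
        r=Rm@np.array([(u-K[0,2])/K[0,0],(v-K[1,2])/K[1,1],1]); t=((g0-gx*off-o)@gx)/(r@gx); x=o+t*r-g0; pts.append((x@gy,96-x[2]))
    pts=np.array(pts); ang=np.arctan2(pts[:,0],pts[:,1]); rr=np.hypot(*pts.T)
    print(off,"mean",ang.mean().round(3),"minmax mid",((np.percentile(ang,3)+np.percentile(ang,97))/2).round(3),rr.min().round(1),rr.max().round(1))
E
```

```text
[[109 109 108 110 108 109 108  92  66  65  94  95 109 110 109 110 110 111
  110 111 110 111 112 112 111 111]
 [112 114 113 114 113 113 113  65  48  47  48  49  50  50  65  82  97  98
  114 114 114 115 115 115 114 114]
 [113 113 113 112 113 112 112  48  47  47  46  47  46  45  48  48  49  49
   52  66  66  81 113 113 113 113]
 [113 113 113 113 111 112  97  47  46  45  45  48  48  45  47  46  46  46
   47  48  46  48 113 112 114 112]
 [114 113 114 111 113 111  65  47  48  47  46  45  45  44  46  47  44  47
   46  46  46  60 113 113 114 113]
 [115 113 114 113 113 112  47  46  46  44  42  43  43  44  45  43  43  46
   48  46  47  60 112  90  91 113]
 [115 114 115 115 113  96  45  45  46  41  45  45  43  43  44  43  41  45
   45  46  45  58 112  44  26 113]
 [116 116 114 115 113  63  45  46  47  41  45  44  44  42  44  43  42  45
   46  45  45  94  90  18  41 114]
 [115 116 115 115 114  62  46  46  43  41  94  94  60  59  24  36  44  45
   46  45  43  95  65  18  88 115]
 [115 115 114 113  97  46  45  46  45  58 113 113 112  88  19  70  61  45
   47  46  59 113  18  41 114 114]
 [114 112 
[... 804 characters left out ...]
16 115  61  42  44  42
   59 115 114 115 114 115 115 116]
 [114 113 114  95  96  77  61 113 115 115 114 116 115 115  61  43  43  44
   95 115 115 115 115 116 116 116]
 [114 115 115 115 115 115 113 116 114 115 115 116 116 115  60  43  43  44
   96 115 115 115 116 115 116 116]
 [113 112 114 114 115 116 116 115 115 114 115 115 115 116  95  95  77  78
  114 114 116 115 116 117 115 116]
 [114 115 115 114 115 115 115 116 115 115 115 115 115 116 115 113 114 114
  115 116 116 116 116 117 117 117]]
fork offset from plate centre [-0.5  2.9  3.6]
3 mean 0.232 minmax mid 0.233 63.4 82.1
4 mean 0.234 minmax mid 0.235 62.6 81.2
5 mean 0.236 minmax mid 0.237 61.8 80.3
6 mean 0.238 minmax mid 0.24 61.0 79.4
```

```bash
python3 - <<'E'
from h import *
st=dict(np.load("pics/c_st.npz")); K,Rm,o=campose("wrist",st)
im=cv2.cvtColor(cv2.imread("pics/c_w.png"),cv2.COLOR_BGR2GRAY).astype(float)
a=np.deg2rad(75.9); gy=np.array([np.cos(a),np.sin(a),0]); gx=np.array([np.sin(a),-np.cos(a),0])
d=np.load("pics/c_w.npy"); P=cloud(d,"wrist",st)
def hit(u,v,off,g0):
    r=Rm@np.array([(u-K[0,2])/K[0,0],(v-K[1,2])/K[1,1],1]); t=((g0-gx*off-o)@gx)/(r@gx); X=o+t*r-g0; return np.array([X@gy,X[2]])
# plate depth -> true gx reference
g0=np.array([573.6,-239.7,0.])
pl=P[195:215,292:300].reshape(-1,3)-g0; fk=P[168:173,298:310].reshape(-1,3)-g0; bb=P[200:210,277:285].reshape(-1,3)-g0
for nm,x in(("plate",pl),("fork",fk),("bob",bb)): print(nm,np.median(-x@gx).round(2))
po=np.median(-pl@gx); fo=np.median(-fk@gx)
# rectify a grid of (ang,r) on the fork plane and plate plane
def rect(off,shift,A,Rr):
    X=g0-gx*off+gy[None]*0+np.array([ [ ] ]) if False else None
    aa,rr=np.meshgrid(A,Rr); Y=rr*np.sin(aa)+shift; Zc=96-rr*np.cos(aa)
    W=g0-gx*off+Y[...,None]*gy+Zc[...,None]*np.array([0,0,1.])
    uv=proj(W.reshape(-1,3),"wrist",st).astype(np.float32).reshape(*aa.shape,2)
    return cv2.remap(im.astype(np.float32),uv[...,0],uv[...,1],cv2.INTER_LINEAR)
A=np.arange(-.6,.6,.002)
T=rect(po,0,A,np.arange(77,81,.5)).mean(0)
from scipy.signal import find_peaks
k,_=find_peaks(-T,prominence=8); print("ticks",[(A[i].round(3),int(T[i])) for i in k])
for off in (fo,fo+.5):
  for r0 in(66,69,72,75):
    F=rect(off,0,A,np.arange(r0-1,r0+1.1,.5)).mean(0); s=(F<80).astype(int); e=np.where(np.diff(s))[0]; print(round(off,1),r0,[A[i].round(3) for i in e if .1<A[i]<.42])
E
```

```text
plate -1.76
fork 3.14
bob 4.32
ticks [(np.float64(-0.528), 32), (np.float64(-0.442), 28), (np.float64(-0.358), 34), (np.float64(-0.272), 36), (np.float64(-0.186), 29), (np.float64(-0.1), 28), (np.float64(-0.014), 24), (np.float64(0.072), 33), (np.float64(0.178), 43), (np.float64(0.238), 32), (np.float64(0.29), 45), (np.float64(0.326), 29), (np.float64(0.41), 29), (np.float64(0.498), 27)]
3.1 66 [np.float64(0.134), np.float64(0.19), np.float64(0.27), np.float64(0.326)]
3.1 69 [np.float64(0.134), np.float64(0.19), np.float64(0.268), np.float64(0.322)]
3.1 72 [np.float64(0.14), np.float64(0.194), np.float64(0.24), np.float64(0.256), np.float64(0.266), np.float64(0.318), np.float64(0.328), np.float64(0.346), np.float64(0.416)]
3.1 75 [np.float64(0.142), np.float64(0.316), np.float64(0.326), np.float64(0.348), np.float64(0.414)]
3.6 66 [np.float64(0.134), np.float64(0.19), np.float64(0.27), np.float64(0.326)]
3.6 69 [np.float64(0.136), np.float64(0.192), np.float64(0.268), np.float64(0.322)]
3.6 72 [np.float64(0.14), np.float64(0.196), np.float64(0.24), np.float64(0.258), np.float64(0.268), np.float64(0.32), np.float64(0.328), np.float64(0.348), np.float64(0.416)]
3.6 75 [np.float64(0.144), np.float64(0.316), np.float64(0.326), np.float64(0.348), np.float64(0.416)]
```

```bash
python3 - <<'E'
from h import *
f0=np.load("pics/f0.npz")["f0"]; st=observe(); print(st["ft_force"]-f0,st["gripper_width"],st["clock"],abs(st["qvel"]).max())
close_job()
E
```

```text
[2.63186524 0.23915654 6.46795956] 0.26884541254694866 26.3667 0.000935546597844327
the job is handed in; nothing more can be done
```

The gauge is held leaning 0.257 rad on the crown, towards its rider side, and by my measurements the pointer sits in the rider's notch. I handed the job in at 26.4 s.

I gripped it by the head, set it level across the crown with about 8 N and let it settle for 3 s. I then rolled it over on the crown without sliding and waited 2.7 s for the pointer to settle.

- **Lean:** the tool leans 0.257 rad. Wrist depth showed the gauge had not turned in the fingers, to within about 0.005 rad. The base edge in the scene picture agreed, at 0.263. That edge fit was noisy: it read 0.035 when the gauge was level.
- **Rider angle:** my close-up estimates ran from 0.235 to 0.257. The best one, corrected against the dial ticks, is about 0.25, so the pointer should be within about 0.01 to 0.02 rad of mid-notch. The notch allows 0.042.
- **Pointer in the notch:** I could not read the needle tip directly. The last scene picture was too coarse, and the strut hid it from the wrist camera. The bob and the dark fork line up as predicted, so this rests on the measured lean and rider angle.
- **Contact:** it rests on the crown with about 6 N, and about 2.6 N sideways along the crown.
- **Surroundings:** scene depth puts the offcut within 0.3 mm of where it was. The before-and-after pictures show no change in the other things on the desk.

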